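# Roll a ground roller under the dial gauge with the paddle

### The job

Take the paddle from its rest and, touching the steel roller only with the paddle, roll it gently up the comparator's track, under the gauge foot and home against the stop screw. Press it squarely on the stop with a steady light push of about 10 newtons for a good second (at least 5 must reach the stop; never push the roller with more than 18, it would mark). Leave the roller there under the gauge, lay the paddle back in its rest, and leave the other things alone.

Things in the scene. Friction and masses are not known exactly. Their poses are not given: they have to be found in the camera images.
- comparator: Fixed, level bench comparator: grey base plate (x -115..115, y -47..87 mm, 14 mm high), steel track along its middle, side fences, a 22 mm column (x 45, y 62 mm) that carries a dial gauge over the track. Origin on the bench under the track's middle line; x axis along the track in the rolling direction (to gauge and stop), y left of that, z up. All x, y, z of its parts below are in this frame.
- track_low (a point): Low end of the track: floor centre at x -100, y 0, z 22 mm. The floor, 54 mm wide between the fences, rises evenly from here to z 29 mm at x 0, then is level (anvil) to x 78. Fence tops z 38 mm, outer faces y +-32 mm. Two corner posts (x -100..-94, top z 44 mm) keep the roller from rolling out; the 38 mm gap between them lets the paddle's blade in behind the roller.
- gauge_axis (a point): Point on the anvil under the gauge's axis: x 45, y 0, z 29 mm. The sprung foot hangs 27.5 mm above it; the dial (60 mm across) and its clamp arm stay above z 79 mm.
- stop_plate (a point): Middle of the end plate's near face: x 78, y 0, z 44 mm (plate 12 mm thick, 64 mm high over the bench). The stop screw comes through it towards the roller at this height, with a flat 14 mm tip. It has been set by hand, so the tip stands anywhere from x 56 to x 64 mm: the setting is not measured and must be felt. It is locked and does not give.
- roller: Ground steel roller, 30 mm diameter, 50 mm long, about 0.2 kg, lying across the track at its low end against the corner posts (centre at x -79, z 39 mm). Origin at its centre, y along its axis; it turns as it rolls, and rolls back down if let go on the slope. Home, its centre is 15 mm before the stop's tip (x 41..49 mm, z 44 mm).
- gauge_foot (a joint): Lift of the gauge's sprung foot in m: 0 hanging free, 0.0025 with the roller under it. The foot is 20 mm across with a bevelled rim and a 10 mm flat, presses down with about 0.8 N and lifts by itself as the roller is pushed in (bevel and friction take 1 to 5 N of push here); it holds the roller where it is left.
- paddle: Loose hand paddle, 0.12 kg: straight level handle 14 mm wide, 16 to 18 mm high, from x -68 to 100 mm (rear half black), with a neck down to an upright white plastic blade. Origin in the handle's middle at the grip point; x along the handle to the blade, z up. The blade's flat pushing face is at x 120 mm, 28 mm wide, from z -35 to z -13 mm; the blade is 6 mm thick.
- paddle_rest: Fixed grey rest, 126 x 44 mm, with two forked uprights (x -42 and 52 mm; 10 mm thick, 36 mm wide, 65 mm high) that carry the handle. Origin on the bench under the resting paddle's grip point, x along the handle to the blade. Slots 18 mm wide, flaring to 23 mm, floor at z 52 mm; the resting paddle's origin is at z 61 mm. Between the forks is room for fingers above the 8 mm base.
- roller_b: Another roller (30 x 50 mm) that stands upright on the bench; leave it alone.
- roller_c: Another roller (30 x 50 mm) that stands upright on the bench; leave it alone.
- ring_gauge: Flat steel ring gauge, 54 mm across, 14 mm high, on the bench; leave it alone.
- caliper: Digital caliper, 71 x 200 x 13 mm, flat on the bench; leave it alone.
Mind the look-alikes: they are no part of the job. Leave any blue or yellow look-alike of the paddle_rest alone. Leave any red look-alike of the roller alone.

How it is judged:
On the way, in this order (a step that is already met when the one before it is completed fails the run):
1. the paddle is lifted clear of its rest (height (world z) of paddle above 0.085 m), for 0.1 s.
2. the paddle presses the roller, under the gauge foot, on the stop screw with at least 5 N for 0.7 s (contact force between roller and stop_screw_c0 above 5 N and contact force between paddle and roller above 4 N and value of joint gauge_foot above 0.0015 m), for 0.7 s.
At the end, for the whole second after the job is handed in: The roller lies at rest on the anvil within 2 mm of the stop screw's tip, square to the track (5 degrees), with the gauge foot resting on it (lifted 1.5 to 3.5 mm); the paddle lies released in both forks of its rest, within 20 mm of where it lay (horizontal distance between roller and stop_screw_c0 below 0.021 m and value of joint gauge_foot between 0.0015 and 0.0035 m and angle between the y axis of roller and the y axis of comparator, either way round below 0.08 rad and linear speed of each of roller, paddle below 0.01 m/s and horizontal distance between paddle and paddle_rest below 0.02 m and z of paddle in the frame of paddle_rest between 0.057 and 0.065 m and angle between the x axis of paddle and the x axis of paddle_rest, either way round below 0.12 rad); the robot touches nothing.
It fails at once if the paddle pushes the roller with more than 18 N (contact force between paddle and roller above 18 N).
It fails at once if the gripper touches the roller (contact force between any of the fingers, the arm and roller above 0.3 N).
It fails at once if the roller leaves the track (z of roller in the frame of comparator above 0.054 m).
It fails at once if a bystander is moved (distance of any of roller_b, roller_c, ring_gauge, caliper from where it was at the start of the episode above 0.015 m).
It also fails if it takes over 72 s, if anything falls off the work surface, if the arm or the gripper's body presses on something with over 40 N, if the wrist force passes 120 N, or if a joint passes its speed limit or range.

### The arm

A 6-joint arm with a two-finger parallel gripper is mounted at the origin on a cart in front of the work surface, level with it; the furniture and walls round the work are solid. World frame = base frame: x ahead of the robot, y to its left, z up, the work surface at z = 0. Lengths are in m, angles in rad, forces in N, time in s.
With the tool pointing down it reaches from about 0.35 to 0.85 m from the base axis. Payload 8.1 kg.
Tool frame: the origin (TCP) lies between the finger pads; the fingertips stand 11 mm ahead of it and the grasp point (between the pads) lies 8 mm behind it (robot.tips_ahead is the distance from the TCP to the fingertips, in m); z points along the fingers, y is the line along which they close (so a half turn about z gives the same grasp; the last joint's range is limited). The gripper opens to 93 mm and grips with 3 to 60 N. Pads are 15 mm wide; open, the fingers measure 128 mm over their backs; the gripper's body (75 mm by 188 mm) begins 65 mm behind the grasp point.
Start: joints at [1.213, 0.13, 1.488, -0, 1.523, -0.085], TCP at [0.162, 0.578, 0.23] pointing down, gripper open.
Joint ranges: [-2.96, 2.96], [-0.89, 2.26], [0.02, 2.5], [-1.34, 4.48], [0, 2.73], [-2.66, 2.66]. Speed limits (rad/s): [2.39, 2.39, 2.79, 3.14, 3.14, 3.14].

### API

Orientations are given as a rotation vector (axis times angle).
In Python, from plant import robot gives the robot as it stands. The module is installed in compiled form; this text tells all that it offers.
- The arm moves only by the tool move_arm, never from a script. Its argument "deltas" is one flat list of numbers, 7 for each row, row after row: the shift along the tool's x, y, z in m, then the turn, a rotation vector about the tool's x, y, z in rad, then the opening, from 0 (shut) to 1 (fully open). A call has 1 to 12 rows; each row is the pose to reach, as a shift and turn from the pose commanded when the call began, along the tool's axes at that moment; what a row does not reach only later rows make up. A row lasts 1/8 s, in which the tool goes at most 62.5 mm and 10.7 degrees, less where a joint would pass 70% of its speed; a pose out of reach is approached as far as the arm can. A call with a gripper value outside its range is refused whole. The fingers move at their own pace and stop on an object; "squeeze" is the grip in N (left out, the last holds). Time passes only in rows, so rows that repeat a pose let the fingers close. It gives the time, the measured TCP pose, the force, the opening and the grip force at its end, in the units of the state.
- robot.read_state(): the state, without advancing time (a new reading comes with each control period).
- robot.read_camera(name): name is "side" or "top"; returns (picture, depth): 384x512x3 uint8, red, green, blue; 384x512 float32, m along the optical axis (not along the pixel's ray), 0 where there is no reading.
- robot.camera_model(name): a dict with "K" (3x3 intrinsics, pixels), "R" (3x3) and "t" (3): a world point X has camera coordinates R X + t. Camera axes: x right, y down, z forward; pixel columns grow to the right and rows downward; lengths in m; the calibration is good to about 2 mm. A picture is of the moment at which its call begins. camera_model takes no time and is no camera call.
- robot.close_job(): hands the job in; it is judged then, once.
Trained networks look in the newest picture that a camera, given by its name, has taken for a name from the list of things; names that differ only in an ending like _2 or _b are one class to them, and where a whole thing is asked for, a point or a joint stands for the part that bears it (a point fixed in the world has none). Each returns a list of dicts, best first, with "confidence" (0 to 1); they miss things now and then, are a little off and sometimes report something else, mostly with a low value. They report only what shows in the picture. A call takes as long as a camera call. They do not tell look-alikes from the thing itself.
- robot.recognise(camera, label): "uv" ([column, row] in pixels, amid what is visible of it).
The state is a dict: "t": time; "q": joint angles; "dq": joint speeds; "joint_torque": joint torques, N m; "tool_pos": TCP position; "orientation": TCP orientation; "force": force on the tool from outside, world axes, zero at the start; "wrist_torque": the same for the moment, N m; "opening": finger opening in m; "gripper_force": force on a finger pad.
Only numpy, scipy, OpenCV 4.12 (cv2) and the standard library are available. Lean on these libraries where they do the work, as an engineer would, in place of code of your own. Each camera call takes 0.05 s, during which the arm holds its last target. There are 200 camera calls.

## Working session

There is one attempt and no reset: what is moved stays moved. The work goes in short steps, Python scripts to look and compute and a tool call to move; the robot and the scene stay as the last step left them, time stands still between calls to the robot, and variables do not carry over. Pictures are saved under pics/ and viewed, at most 10 in all, crops included, and the job is handed in when it is done.

Besides the shell and the picture viewer there is one more tool, called after ">>>" as name(argument=value, ...) on one line, values as JSON. move_arm: Moves the arm, as the interface text tells. Its arguments: {"type":"object","properties":{"deltas":{"type":"array","items":{"type":"number"}},"squeeze":{"type":"number"}},"required":["deltas"]}

```bash
mkdir -p pics; ls
cat > h.py <<'E'
import numpy as np, cv2
from plant import robot
def save(cam,name):
    im,d=robot.read_camera(cam); cv2.imwrite(f'pics/{name}.png',im[:,:,::-1]); np.savez(f'pics/{name}.npz',im=im,d=d); return im,d
def world(cam,u,v,z):
    m=robot.camera_model(cam); X=np.linalg.inv(m['K'])@[u,v,1.]*z
    return m['R'].T@(X-m['t'])
def cloud(cam,d):
    m=robot.camera_model(cam); h,w=d.shape; u,v=np.meshgrid(np.arange(w),np.arange(h))
    X=np.stack([u,v,np.ones_like(u)],-1).reshape(-1,3)@np.linalg.inv(m['K']).T*d.reshape(-1,1)
    return ((X-m['t'])@m['R']).reshape(h,w,3)
def proj(cam,P):
    m=robot.camera_model(cam); c=np.atleast_2d(P)@m['R'].T+m['t']; p=c@m['K'].T; return p[:,:2]/p[:,2:]
E
python3 - <<'E'
from h import *
for c in ('top','side'):
    im,d=save(c,c+'0'); P=cloud(c,d)
    m=robot.camera_model(c); print(c,(-m['R'].T@m['t']).round(3),m['K'][0,0])
    for l in ('comparator','roller','paddle','paddle_rest','stop_plate','gauge_axis','track_low','gauge_foot'):
        for r in robot.recognise(c,l)[:4]:
            u,v=r['uv']; i,j=int(round(v)),int(round(u))
            print(l,round(r['confidence'],2),np.round(r['uv'],0),P[i,j].round(3) if d[i,j]>0 else None)
print(robot.read_state())
E
```

```text
pics
top [ 0.285 -0.114  1.321] 405.7812335712507
comparator 0.83 [253. 163.] [ 0.626 -0.088  0.03 ]
roller 0.62 [306. 217.] [ 0.444 -0.254  0.049]
roller 0.59 [227. 172.] [ 0.59  -0.005  0.057]
roller 0.52 [291. 245.] [ 0.358 -0.207  0.026]
roller 0.51 [281. 216.] [ 0.447 -0.175  0.052]
paddle 0.62 [184. 211.] [0.464 0.127 0.07 ]
paddle_rest 0.82 [181. 219.] [0.446 0.148 0.008]
paddle_rest 0.78 [215. 248.] [0.352 0.036 0.011]
paddle_rest 0.67 [169. 148.] [0.686 0.194 0.011]
paddle_rest 0.21 [283. 214.] [ 0.453 -0.182  0.053]
stop_plate 0.65 [253. 161.] [ 0.631 -0.088  0.036]
gauge_axis 0.74 [254. 161.] [ 0.634 -0.091  0.027]
track_low 0.68 [251. 162.] [ 0.63  -0.081  0.027]
side [ 0.142 -1.003  0.509] 453.7604064709235
comparator 0.88 [294. 192.] [ 0.642 -0.096  0.042]
roller 0.86 [240. 227.] [ 0.454 -0.201  0.039]
roller 0.75 [250. 247.] [ 0.443 -0.281  0.035]
roller 0.54 [198. 250.] [ 0.349 -0.231  0.025]
paddle 0.82 [202. 170.] [0.463 0.089 0.066]
paddle_rest 0.98 [167. 198.] [0.363 0.095 0.001]
paddle_rest 0.95 [262. 157.] [0.723 0.274 0.001]
paddle_rest 0.68 [196. 178.] [0.449 
[... 208 characters left out ...]
 0.069]
{'t': 0.9, 'q': array([ 1.21259173e+00,  1.30375032e-01,  1.48819994e+00, -2.57883274e-05,
        1.52301037e+00, -8.53944266e-02]), 'dq': array([ 2.08667090e-04, -9.30865247e-04,  9.24056128e-04, -3.61793134e-04,
        4.19237458e-03, -2.16003562e-05]), 'joint_torque': array([ 2.60035176e-04, -5.59761822e+01, -4.92060363e+01,  7.68993096e-02,
        2.28369317e-02,  1.46832144e-05]), 'tool_pos': array([0.16164834, 0.57781679, 0.22965018]), 'orientation': array([4.27195999e-01, 3.11238494e+00, 2.30398844e-06]), 'force': array([-0.73164239,  0.35661666, -0.9216411 ]), 'wrist_torque': array([0.03168764, 0.04780785, 0.00859104]), 'gripper_force': 0.0, 'opening': 0.09310544768815736}
```

Run:
```python
import cv2,numpy as np
a=cv2.imread('pics/top0.png'); cv2.imwrite('pics/topc.png',cv2.resize(a[110:290,130:340],None,fx=3.3,fy=3.3,interpolation=cv2.INTER_CUBIC))
a=cv2.imread('pics/side0.png'); cv2.imwrite('pics/sidec.png',cv2.resize(a[110:300,120:380],None,fx=3,fy=3,interpolation=cv2.INTER_CUBIC))
```

```text
(no output)
```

View pics/topc.png

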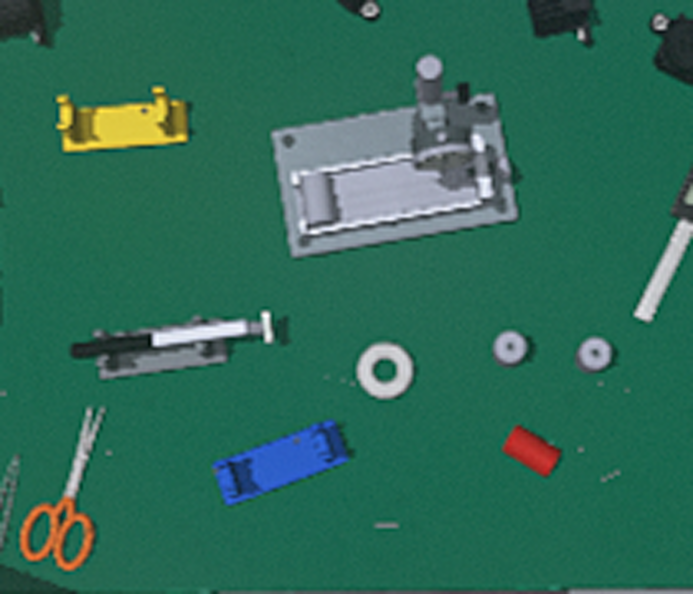

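View pics/sidec.png

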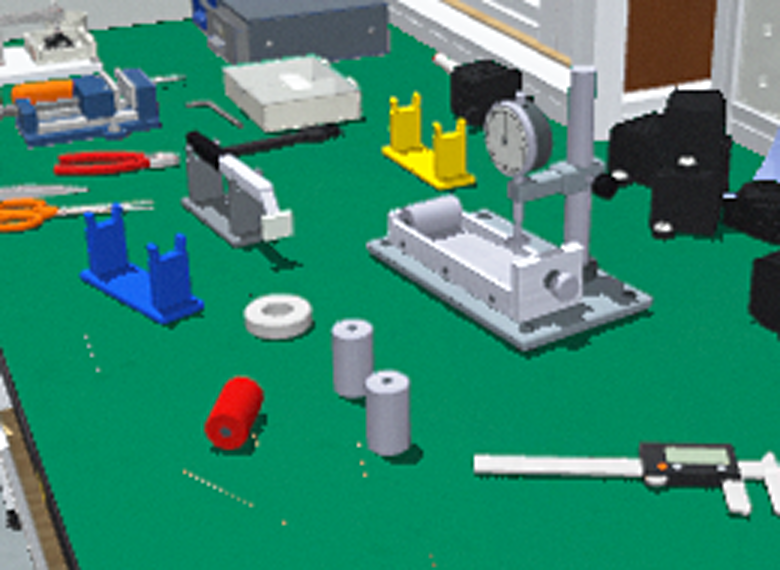

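The pictures show the comparator at crop pixels (395,170) with the roller at its low left end and the stop at the right. The paddle lies in the grey rest at (170,345), blade to the right, next to the blue and yellow look-alike rests. Next I'll fit the poses from the depth clouds.

```bash
cat > fit.py <<'E'
from h import *
from scipy.optimize import minimize
def rect(p):
    (c,s,a)=cv2.minAreaRect((p*1000).astype(np.float32)); return np.round(c,1),np.round(s,1),round(a,2)
C={}
for c in ('top','side'):
    f=np.load(f'pics/{c}0.npz'); C[c]=(cloud(c,f['d']),f['im'].astype(int),f['d']>0)
def sel(c,x0,x1,y0,y1,z0,z1):
    P,im,ok=C[c]; m=ok&(P[...,0]>x0)&(P[...,0]<x1)&(P[...,1]>y0)&(P[...,1]<y1)&(P[...,2]>z0)&(P[...,2]<z1); return P[m],im[m]
for c in C:
    print(c)
    t,_=sel(c,.3,.8,-.3,.3,-.01,.006); print('table z',np.median(t[:,2]),t[:,2].std())
    b,_=sel(c,.48,.78,-.25,.1,.008,.020); print('plate',len(b),np.median(b[:,2]),rect(b[:,:2]))
    f,_=sel(c,.5,.75,-.22,.07,.033,.042); print('fence',len(f),rect(f[:,:2]))
    r,_=sel(c,.54,.65,-.04,.04,.047,.06); print('roller top',len(r),r.mean(0).round(4),rect(r[:,:2]))
    h,im=sel(c,.4,.5,.03,.26,.063,.08); print('handle',len(h),h.mean(0).round(4),np.median(h[:,2]),rect(h[:,:2]))
    w,im=sel(c,.4,.52,.0,.1,.025,.055); print('blade',len(w),w.mean(0).round(4),rect(w[:,:2]))
    s,_=sel(c,.38,.52,.05,.25,.0065,.012); print('rest base',len(s),rect(s[:,:2]))
    s,_=sel(c,.5,.75,-.22,-.1,.055,.066); print('endplate top',len(s),rect(s[:,:2]) if len(s)>3 else 0)
E
python3 fit.py
```

```text
top
table z 0.0009665539044350305 0.0025410503924452243
plate 1266 0.014832869700480037 (array([633.1, -71. ]), array([293.8, 343.6]), 0.43)
fence 206 (array([623.4, -72.7]), array([ 89.8, 188. ]), 9.81)
roller top 117 [ 0.5986 -0.0018  0.0526] (array([ 5.975e+02, -3.000e-01]), array([59.7, 30.5]), 6.51)
handle 275 [0.459  0.1453 0.069 ] 0.06879847637436454 (array([459.8, 144.4]), array([ 32.8, 165.8]), 6.91)
blade 36 [0.4711 0.0492 0.0465] (array([472.2,  69.7]), array([56.5, 26.8]), 89.02)
rest base 223 (array([447.1, 149.3]), array([198.2, 131. ]), 89.42)
endplate top 70 (array([ 619.5, -155.8]), array([57.5, 63.6]), 43.57)
side
table z 0.0007233688111621793 0.0011006215808565913
plate 1031 0.014601674683057972 (array([ 663. , -102.9]), array([186.9, 295. ]), 10.44)
fence 339 (array([631.4, -81.8]), array([ 99.9, 212.3]), 9.93)
roller top 94 [ 0.5997 -0.0063  0.0512] (array([600.8,  -4.9]), array([52.8, 22.9]), 0.88)
handle 164 [0.4589 0.14   0.0676] 0.06793393156430344 (array([459.9, 143.4]), array([ 34. , 165.5]), 9.0)
blade 113 [0.4726 0.0481 0.0405] (array([475.3,  64.8]), array([50.8, 29.1]), 86.22)
rest base 156 (array([451.2, 166.8]), array([ 66.3, 149.9]), 22.27)
endplate top 217 (array([ 636.3, -139. ]), array([101.8,  63.7]), 53.6)
```

```bash
cat > sil.py <<'E'
from h import *
from scipy.optimize import minimize
def box(x0,x1,y0,y1,z0,z1): return np.array([[x,y,z] for x in(x0,x1) for y in(y0,y1) for z in(z0,z1)])/1000.
COMP=[box(-115,115,-47,87,0,14),box(-100,90,-32,32,0,38),box(78,90,-32,32,0,64),box(-100,-94,-32,-19,0,44),box(-100,-94,19,32,0,44)]
a=np.linspace(0,2*np.pi,24); COMP.append(np.vstack([np.c_[-79+15*np.cos(a),0*a+s,39+15*np.sin(a)] for s in(-25,25)])/1000)
REST=[box(-58,68,-22,22,0,8)]+[box(x-5,x+5,-18,18,0,52) for x in(-42,52)]+[box(x-5,x+5,s*13.5-4.5,s*13.5+4.5,0,65) for x in(-42,52) for s in(1,-1)]
PAD=[box(-68,100,-7,7,-8.5,8.5),box(114,120,-14,14,-35,-13)]
def place(parts,p,z=0):
    c,s=np.cos(p[2]),np.sin(p[2]); R=np.array([[c,-s,0],[s,c,0],[0,0,1]]); return [q@R.T+[p[0],p[1],z] for q in parts]
S=4
def raster(cam,parts,win):
    u0,u1,v0,v1=win; m=np.zeros(((v1-v0)*S,(u1-u0)*S),np.uint8)
    for q in parts:
        h=cv2.convexHull(proj(cam,q).astype(np.float32)); h=((h+0.5-[u0,v0])*S*16).round().astype(np.int32); cv2.fillConvexPoly(m,h,1,shift=4)
    return cv2.resize(m.astype(np.float32),(u1-u0,v1-v0),interpolation=cv2.INTER_AREA)
def fgmask(im):
    im=im.astype(float); g=im[...,1]-np.maximum(im[...,0],im[...,2]); rel=g/(im.sum(-1)+1)   # green table
    return (rel<0.08).astype(np.float32)
def fit(cams,parts,p0,zmax=None,extra=None,n='0'):
    D=[]
    for c in cams:
        f=np.load(f'pics/{c}{n}.npz'); P=cloud(c,f['d']); q=proj(c,np.vstack(place(parts,p0)))
        u0,v0=np.floor(q.min(0)-5).astype(int); u1,v1=np.ceil(q.max(0)+6).astype(int)
        fg=fgmask(f['im'])[v0:v1,u0:u1]; w=np.ones_like(fg)
        if zmax: 
            hi=((P[...,2]>zmax)&(f['d']>0)).astype(np.uint8); hi=cv2.morphologyEx(hi,cv2.MORPH_OPEN,np.ones((2,2))); w=1-cv2.dilate(hi,np.ones((7,7)))[v0:v1,u0:u1].astype(np.float32)
        D.append((c,(u0,u1,v0,v1),fg,w))
    cost=lambda p: sum((w*np.abs(raster(c,place(parts,p),win)-fg)).sum() for c,win,fg,w in D)
    best=None
    for k in range(3):
        p=np.array(p0 if best is None else best.x)
        r=minimize(cost,p,method='Nelder-Mead',options=dict(initial_simplex=[p,p+[.006,0,0],p+[0,.006,0],p+[0,0,.05]],xatol=1e-5,fatol=1e-3))
        if best is None or r.fun<best.fun: best=r
    return best.x.round(4),round(best.fun,1),[D_[2] for D_ in D]
E
cat > f1.py <<'E'
from sil import *
full=REST+[q+[0,0,.061] for q in PAD]
for cams in (['top'],['side'],['top','side']):
    print(cams,'comp',fit(cams,COMP,[.63,-.085,-1.41],zmax=.07)[:2],'rest',fit(cams,full,[.459,.150,-1.45])[:2])
E
python3 f1.py
```

```text
Traceback (most recent call last):
  File "f1.py", line 4, in <module>
    print(cams,'comp',fit(cams,COMP,[.63,-.085,-1.41],zmax=.07)[:2],'rest',fit(cams,full,[.459,.150,-1.45])[:2])
                                                                           ~~~^^^^^^^^^^^^^^^^^^^^^^^^^^^^^
  File "sil.py", line 32, in fit
    r=minimize(cost,p,method='Nelder-Mead',options=dict(initial_simplex=[p,p+[.006,0,0],p+[0,.006,0],p+[0,0,.05]],xatol=1e-5,fatol=1e-3))
  File "sil.py", line 28, in <lambda>
    cost=lambda p: sum((w*np.abs(raster(c,place(parts,p),win)-fg)).sum() for c,win,fg,w in D)
                   ~~~^^^^^^^^^^^^^^^^^^^^^^^^^^^^^^^^^^^^^^^^^^^^^^^^^^^^^^^^^^^^^^^^^^^^^^^
  File "sil.py", line 28, in <genexpr>
    cost=lambda p: sum((w*np.abs(raster(c,place(parts,p),win)-fg)).sum() for c,win,fg,w in D)
                                 ~~~~~~^^^^^^^^^^^^^^^^^^^^^^
  File "sil.py", line 14, in raster
    h=cv2.convexHull(proj(cam,q).astype(np.float32)); h=((h+0.5-[u0,v0])*S*16).round().astype(np.int32); cv2.fillConvexPoly(m,h,1,shift=4)
                     ~~~~^^^^^^^
  File "h.py", line 13, in proj
    m=robot.camera_model(cam); c=np.atleast_2d(P)@m['R'].T+m['t']; p=c@m['K'].T; return p[:,:2]/p[:,2:]
ValueError: time passes only in moves, steps and waits
```

```bash
sed -i "s/robot.camera_model(/cm(/g; s/^from plant import robot/from plant import robot\nimport functools\n@functools.lru_cache\ndef cm(c): return robot.camera_model(c)/" h.py
python3 f1.py
```

```text
['top'] comp (array([ 0.6153, -0.0766, -1.4056]), np.float64(56.8)) rest (array([ 0.4595,  0.163 , -1.4374]), np.float64(90.2))
['side'] comp (array([ 0.6196, -0.0681, -1.3887]), np.float64(575.9)) rest (array([ 0.4617,  0.1654, -1.4559]), np.float64(373.7))
['top', 'side'] comp (array([ 0.6157, -0.0753, -1.3978]), np.float64(758.2)) rest (array([ 0.4602,  0.1632, -1.4454]), np.float64(478.1))
```

```bash
cat > ov.py <<'E'
from sil import *
def overlay(n,C,Rr,out,pz=.061):
    outs=[]
    for cam,(u0,u1,v0,v1) in (('top',(145,300,125,230)),('side',(170,350,130,230))):
        im=cv2.cvtColor(np.load(f'pics/{cam}{n}.npz')['im'],cv2.COLOR_RGB2BGR)[v0:v1,u0:u1]; k=720/(u1-u0); k=min(k,296/(v1-v0)*1.0)
        im=cv2.resize(im,None,fx=k,fy=k,interpolation=cv2.INTER_CUBIC)
        for parts,col in ((place(COMP,C),(0,0,255)),(place(REST,Rr),(255,0,0)),(place(PAD,Rr,pz),(0,255,255))):
            for q in parts:
                h=(cv2.convexHull(proj(cam,q).astype(np.float32))+.5-[u0,v0])*k; cv2.polylines(im,[h.round().astype(np.int32)],True,col,1)
        outs.append(im)
    w=max(o.shape[1] for o in outs); outs=[cv2.copyMakeBorder(o,0,0,0,w-o.shape[1],0) for o in outs]
    o=np.vstack(outs); cv2.imwrite(f'pics/{out}.png',o); print(o.shape)
if __name__=='__main__': overlay('0',[.6155,-.0755,-1.403],[.4600,.1632,-1.442],'ov1')
E
python3 ov.py
```

```text
(592, 533, 3)
```

View pics/ov1.png

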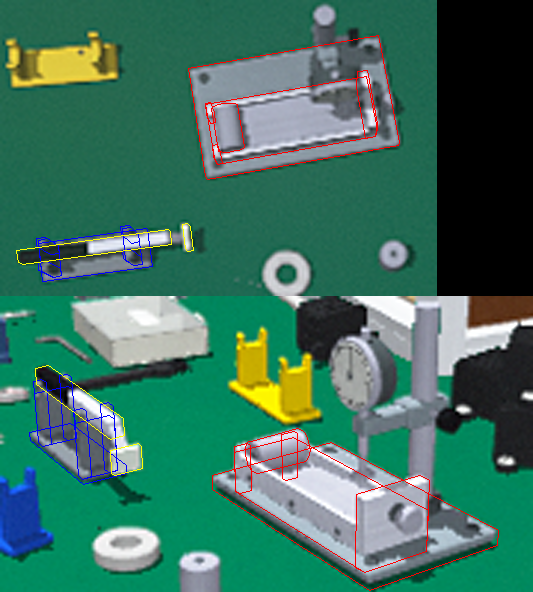

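The red and blue wireframes sit on the comparator, rest and paddle in both views. I'll work out the approach move from these poses.

```bash
cat > go.py <<'E'
from h import *
from scipy.spatial.transform import Rotation as Ro
COMPP=np.array([.6155,-.0755,-1.403]); RESTP=np.array([.4600,.1632,-1.442])
def w(p,x,y): c,s=np.cos(p[2]),np.sin(p[2]); return np.array([p[0]+c*x-s*y,p[1]+s*x+c*y])
def delta(pos,yaw):
    """TCP target pos, paddle yaw (tool x = -paddle x, z down)"""
    s=robot.read_state(); R=Ro.from_rotvec(s['orientation']).as_matrix()
    c,n=np.cos(yaw),np.sin(yaw); T=np.array([[-c,-n,0],[-n,c,0],[0,0,-1.]])
    d=R.T@(np.array(pos)-s['tool_pos']); r=Ro.from_matrix(R.T@T).as_rotvec()
    print('t',round(s['t'],2),'pos',s['tool_pos'].round(4),'F',s['force'].round(2),'M',s['wrist_torque'].round(3),'op',round(s['opening'],4)); print('delta',d.round(4).tolist(),r.round(4).tolist())
def comp():
    s=robot.read_state(); c,n=np.cos(COMPP[2]),np.sin(COMPP[2]); d=s['tool_pos'][:2]-COMPP[:2]; print('t',round(s['t'],2),'comp xy',round(c*d[0]+n*d[1],4),round(-n*d[0]+c*d[1],4),'z',s['tool_pos'][2].round(4),'F',s['force'].round(2))
E
python3 -c "
from go import *
delta([*RESTP[:2],.15],RESTP[2])"
```

```text
t 0.9 pos [0.1616 0.5778 0.2297] F [-0.73  0.36 -0.92] M [0.032 0.048 0.009] op 0.0931
delta [-0.399, -0.3189, 0.0797] [0.0, 0.0, 1.1692]
```

>>> move_arm(deltas=[-0.399,-0.319,0.03,0,0,1.169,1,-0.399,-0.319,0.05,0,0,1.169,1,-0.399,-0.319,0.08,0,0,1.169,1,-0.399,-0.319,0.08,0,0,1.169,1,-0.399,-0.319,0.08,0,0,1.169,1,-0.399,-0.319,0.08,0,0,1.169,1,-0.399,-0.319,0.08,0,0,1.169,1,-0.399,-0.319,0.08,0,0,1.169,1,-0.399,-0.319,0.08,0,0,1.169,1,-0.399,-0.319,0.08,0,0,1.169,1,-0.399,-0.319,0.08,0,0,1.169,1,-0.399,-0.319,0.08,0,0,1.169,1])

```text
t: 2.4
tool_pos: [0.4595, 0.1646, 0.15]
orientation: [2.071, 2.362, 0.001]
force: [0.5, -0.3, 0.3]
opening: 0.0929
gripper_force: 0.0
```

```bash
python3 -c "
from go import *
delta([*RESTP[:2],.053],RESTP[2])"
```

```text
t 2.4 pos [0.4595 0.1646 0.15  ] F [ 0.55 -0.3   0.32] M [-0.074  0.104  0.006] op 0.0929
delta [-0.0014, 0.0003, 0.097] [0.0006, -0.0003, 0.0024]
```

>>> move_arm(deltas=[-0.001,0,0.05,0,0,0.002,1,-0.001,0,0.08,0,0,0.002,1,-0.001,0,0.097,0,0,0.002,1,-0.001,0,0.097,0,0,0.002,1,-0.001,0,0.097,0,0,0.002,0.1,-0.001,0,0.097,0,0,0.002,0.1,-0.001,0,0.097,0,0,0.002,0.1,-0.001,0,0.097,0,0,0.002,0.1,-0.001,0,0.097,0,0,0.002,0.1,-0.001,0,0.097,0,0,0.002,0.1,-0.001,0,0.097,0,0,0.002,0.1,-0.001,0,0.097,0,0,0.002,0.1], squeeze=10)

```text
t: 3.9
tool_pos: [0.46, 0.1621, 0.0526]
orientation: [-2.076, -2.358, 0.0]
force: [-1.1, 0.4, -0.7]
opening: 0.0174
gripper_force: 0.2
```

>>> move_arm(deltas=[0,0,0,0,0,0,0.05,0,0,0,0,0,0,0.05,0,0,0,0,0,0,0.05,0,0,0,0,0,0,0.05], squeeze=55)

```text
t: 4.4
tool_pos: [0.46, 0.1621, 0.0526]
orientation: [-2.076, -2.358, 0.0]
force: [-0.4, 1.2, 1.6]
opening: 0.0135
gripper_force: 55.0
```

>>> move_arm(deltas=[0,0,-0.01,0,0,0,0.05,0,0,-0.025,0,0,0,0.05,0,0,-0.045,0,0,0,0.05,0,0,-0.06,0,0,0,0.05,0,0,-0.06,0,0,0,0.05,0,0,-0.06,0,0,0,0.05])

```text
t: 5.15
tool_pos: [0.4598, 0.162, 0.1123]
orientation: [-2.076, -2.358, 0.0]
force: [-0.6, -0.2, -1.4]
opening: 0.0138
gripper_force: 55.0
```

```bash
python3 -c "
from go import *
p=w(COMPP,-.228,0)
delta([*p,.112],COMPP[2])"
```

```text
t 5.15 pos [0.4598 0.162  0.1123] F [-0.64 -0.24 -1.42] M [-0.074  0.043  0.04 ] op 0.0138
delta [-0.0275, 0.115, 0.0003] [-0.0003, 0.0001, -0.0408]
```

>>> move_arm(deltas=[-0.007,0.03,0,0,0,-0.01,0.05,-0.014,0.06,0,0,0,-0.02,0.05,-0.021,0.09,0,0,0,-0.03,0.05,-0.027,0.115,0,0,0,-0.041,0.05,-0.027,0.115,0,0,0,-0.041,0.05,-0.027,0.115,0,0,0,-0.041,0.05,-0.027,0.115,0,0,0,-0.041,0.05])

```text
t: 6.02
tool_pos: [0.5766, 0.15, 0.1122]
orientation: [-2.027, -2.4, 0.001]
force: [0.2, 0.5, -0.9]
opening: 0.0136
gripper_force: 55.0
```

Run:
```python
from ov import *
from go import *
for c in('top','side'): save(c,c+'1')
p=w(COMPP,-.228,0); delta([*p,.060],COMPP[2]); comp()
s=robot.read_state(); T=s['tool_pos']
# overlay of comparator + the paddle expected at tool
overlay('1',COMPP,[T[0],T[1]+.001,COMPP[2]],'ov2',pz=T[2]+.008)
```

```text
t 6.12 pos [0.5769 0.1501 0.1126] F [ 0.06 -0.37 -1.61] M [-0.055  0.062 -0.032] op 0.0135
delta [-0.0009, 0.0004, 0.0526] [-0.0002, -0.0, 0.0005]
t 6.12 comp xy -0.2289 -0.0004 z 0.1126 F [ 0.06 -0.37 -1.61]
(592, 533, 3)
```

View pics/ov2.png

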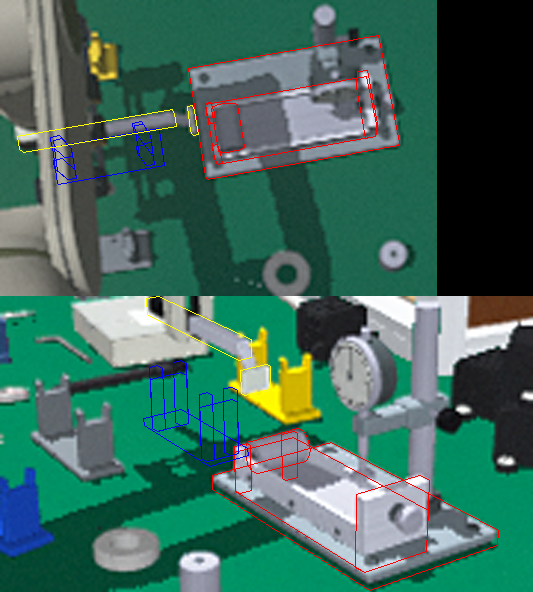

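The held paddle matches its overlay: the blade is at top-view pixel (192,120), lined up with the track. Now I'll lower it.

>>> move_arm(deltas=[0,0,0.015,0,0,0,0.05,0,0,0.03,0,0,0,0.05,0,0,0.045,0,0,0,0.05,0,0,0.0525,0,0,0,0.05,0,0,0.0525,0,0,0,0.05,0,0,0.0525,0,0,0,0.05])

```text
t: 6.88
tool_pos: [0.578, 0.15, 0.0606]
orientation: [2.027, 2.4, 0.001]
force: [0.5, 1.3, -1.5]
opening: 0.0136
gripper_force: 55.0
```

Run:
```python
from sil import *
from go import *
for c in('top','side'): save(c,c+'2')
comp(); T=robot.read_state()['tool_pos']
# blade check: fit the visible part (front handle + blade) as white pixels
P=cloud('top',np.load('pics/top2.npz')['d'])
c,n=np.cos(COMPP[2]),np.sin(COMPP[2]); dx=P[...,0]-COMPP[0]; dy=P[...,1]-COMPP[1]; X=c*dx+n*dy; Y=-n*dx+c*dy
im=np.load('pics/top2.npz')['im'].astype(int)
for nm,m in (('handle',(X>-.175)&(X<-.125)&(abs(Y)<.03)&(P[...,2]>.06)&(P[...,2]<.09)),('blade',(X>-.125)&(X<-.104)&(abs(Y)<.03)&(P[...,2]>.045)&(P[...,2]<.075))):
    print(nm,m.sum(),'x',X[m].mean().round(4),X[m].max().round(4),'y',Y[m].mean().round(4),np.percentile(Y[m],[5,95]).round(4),'z',np.median(P[...,2][m]).round(4))
m=(X>-.175)&(X<-.122)&(abs(Y)<.03)&(P[...,2]>.06)&(P[...,2]<.09); print('slope',np.polyfit(X[m],Y[m],1))
P=cloud('side',np.load('pics/side2.npz')['d']); im=np.load('pics/side2.npz')['im'].astype(int)
dx=P[...,0]-COMPP[0]; dy=P[...,1]-COMPP[1]; X=c*dx+n*dy; Y=-n*dx+c*dy
m=(X>-.12)&(X<-.104)&(abs(Y)<.025)&(P[...,2]>.025)&(P[...,2]<.075); print('blade side',m.sum(),X[m].mean().round(4),np.percentile(Y[m],[3,97]).round(4),np.percentile(P[...,2][m],[3,97]).round(4))
```

```text
t 6.97 comp xy -0.2286 0.0009 z 0.0609 F [-0.33  0.28 -0.54]
handle 80 x -0.1507 -0.1255 y -0.0024 [-0.0079  0.0048] z 0.0757
blade 33 x -0.1153 -0.1088 y -0.0021 [-0.0142  0.0092] z 0.0565
slope [-0.0094671  -0.00371927]
blade side 68 -0.1112 [-0.0128  0.0146] [0.0394 0.0564]
```

>>> move_arm(deltas=[-0.003,0,0,0,0,0,0.05,-0.006,0,0,0,0,0,0.05,-0.009,0,0,0,0,0,0.05,-0.011,0,0,0,0,0,0.05,-0.013,0,0,0,0,0,0.05,-0.015,0,0,0,0,0,0.05,-0.017,0,0,0,0,0,0.05,-0.019,0,0,0,0,0,0.05,-0.021,0,0,0,0,0,0.05,-0.023,0,0,0,0,0,0.05,-0.026,0,0,0,0,0,0.05,-0.029,0,0,0,0,0,0.05])

```text
t: 8.48
tool_pos: [0.5824, 0.1211, 0.0601]
orientation: [-2.027, -2.4, -0.0]
force: [-0.5, -0.1, -1.4]
opening: 0.0133
gripper_force: 55.0
```

```bash
cat > look.py <<'E'
from sil import *
from go import *
import sys
n=sys.argv[1]; comp()
c,s=np.cos(COMPP[2]),np.sin(COMPP[2])
for cam in ('side','top'):
    im,d=save(cam,cam+n); P=cloud(cam,d); dx=P[...,0]-COMPP[0]; dy=P[...,1]-COMPP[1]; X=c*dx+s*dy; Y=-s*dx+c*dy
    m=(d>0)&(X>-.1)&(X<.06)&(abs(Y)<.024)&(P[...,2]>.036)&(P[...,2]<.062); print(cam,m.sum(),'X pct',np.percentile(X[m],[3,50,97]).round(4))
    k=m&(P[...,2]<.058)
    if k.sum()>10: 
        (cc,ss,a)=cv2.minAreaRect((np.c_[X[k],Y[k]]*1000).astype(np.float32)); print(np.round(cc,1),np.round(ss,1),round(a,1))
E
python3 look.py 3
```

```text
t 8.47 comp xy -0.1994 0.0002 z 0.0601 F [-0.47 -0.13 -1.39]
side 206 X pct [-0.0939 -0.057  -0.0455]
[-31.1   0.9] [133.7  47. ] 1.8
top 176 X pct [-0.0943 -0.0681 -0.0302]
[-23.3   0.8] [145.2  47.6] 0.6
```

>>> move_arm(deltas=[-0.003,0,0,0,0,0,0.05,-0.006,0,0,0,0,0,0.05,-0.009,0,0,0,0,0,0.05,-0.012,0,0,0,0,0,0.05,-0.015,0,0,0,0,0,0.05,-0.018,0,0,0,0,0,0.05,-0.021,0,0,0,0,0,0.05,-0.024,0,0,0,0,0,0.05,-0.027,0,0,0,0,0,0.05,-0.03,0,0,0,0,0,0.05,-0.033,0,0,0,0,0,0.05,-0.036,0,0,0,0,0,0.05])

```text
t: 10.07
tool_pos: [0.5884, 0.0856, 0.0601]
orientation: [-2.027, -2.4, 0.0]
force: [-0.2, 0.2, -2.0]
opening: 0.0135
gripper_force: 55.0
```

>>> move_arm(deltas=[-0.0025,0,0,0,0,0,0.05,-0.005,0,0,0,0,0,0.05,-0.0075,0,0,0,0,0,0.05,-0.01,0,0,0,0,0,0.05,-0.0125,0,0,0,0,0,0.05,-0.015,0,0,0,0,0,0.05,-0.017,0,0,0,0,0,0.05,-0.019,0,0,0,0,0,0.05,-0.021,0,0,0,0,0,0.05,-0.023,0,0,0,0,0,0.05,-0.0245,0,0,0,0,0,0.05,-0.026,0,0,0,0,0,0.05])

```text
t: 11.58
tool_pos: [0.5928, 0.0601, 0.0602]
orientation: [2.027, 2.4, 0.0]
force: [0.2, 0.2, -1.4]
opening: 0.0139
gripper_force: 55.0
```

```bash
python3 look.py 4
```

```text
t 11.57 comp xy -0.1375 0.0003 z 0.0602 F [ 0.18  0.16 -1.44]
side 218 X pct [-0.0916  0.0058  0.0448]
[-42.5   0.8] [ 46.5 114.1] 89.2
top 172 X pct [-0.0926 -0.0073  0.0382]
[-18.4   0.1] [ 47.7 154.9] 89.9
```

>>> move_arm(deltas=[-0.0015,0,0,0,0,0,0.05,-0.003,0,0,0,0,0,0.05,-0.0045,0,0,0,0,0,0.05,-0.006,0,0,0,0,0,0.05,-0.0075,0,0,0,0,0,0.05,-0.009,0,0,0,0,0,0.05,-0.0105,0,0,0,0,0,0.05,-0.012,0,0,0,0,0,0.05,-0.0135,0,0,0,0,0,0.05,-0.015,0,0,0,0,0,0.05,-0.016,0,0,0,0,0,0.05,-0.017,0,0,0,0,0,0.05])

```text
t: 13.18
tool_pos: [0.5956, 0.0433, 0.0601]
orientation: [2.027, 2.4, 0.0]
force: [0.5, -0.3, -0.6]
opening: 0.0136
gripper_force: 55.0
```

>>> move_arm(deltas=[-0.001,0,0,0,0,0,0.05,-0.002,0,0,0,0,0,0.05,-0.003,0,0,0,0,0,0.05,-0.004,0,0,0,0,0,0.05,-0.005,0,0,0,0,0,0.05,-0.006,0,0,0,0,0,0.05,-0.007,0,0,0,0,0,0.05,-0.008,0,0,0,0,0,0.05])

```text
t: 14.18
tool_pos: [0.597, 0.0355, 0.0602]
orientation: [2.027, 2.4, -0.0]
force: [0.1, 0.6, -1.4]
opening: 0.0134
gripper_force: 55.0
```

```bash
python3 look.py 5
```

```text
t 14.18 comp xy -0.1125 0.0003 z 0.0602 F [ 0.11  0.59 -1.41]
side 195 X pct [-0.0943  0.0293  0.0389]
[-28.8  -0.5] [ 46.2 136.2] 89.8
top 140 X pct [-0.0453  0.0137  0.0419]
[-19.4   3.2] [ 45. 117.] 83.1
```

>>> move_arm(deltas=[-0.001,0,0,0,0,0,0.05,-0.002,0,0,0,0,0,0.05,-0.003,0,0,0,0,0,0.05,-0.004,0,0,0,0,0,0.05,-0.005,0,0,0,0,0,0.05,-0.006,0,0,0,0,0,0.05,-0.007,0,0,0,0,0,0.05,-0.008,0,0,0,0,0,0.05])

```text
t: 15.28
tool_pos: [0.5983, 0.0276, 0.0601]
orientation: [-2.027, -2.4, 0.0]
force: [-0.2, 0.7, -1.1]
opening: 0.0137
gripper_force: 55.0
```

>>> move_arm(deltas=[-0.0005,0,0,0,0,0,0.05,-0.001,0,0,0,0,0,0.05,-0.0015,0,0,0,0,0,0.05,-0.002,0,0,0,0,0,0.05,-0.0025,0,0,0,0,0,0.05,-0.003,0,0,0,0,0,0.05])

```text
t: 16.02
tool_pos: [0.5988, 0.0247, 0.0602]
orientation: [-2.027, -2.4, 0.0]
force: [0.0, 1.0, -0.5]
opening: 0.0135
gripper_force: 55.0
```

>>> move_arm(deltas=[-0.0005,0,0,0,0,0,0.05,-0.001,0,0,0,0,0,0.05,-0.0015,0,0,0,0,0,0.05,-0.002,0,0,0,0,0,0.05,-0.0025,0,0,0,0,0,0.05,-0.003,0,0,0,0,0,0.05])

```text
t: 16.77
tool_pos: [0.5994, 0.0222, 0.0603]
orientation: [-2.027, -2.4, -0.001]
force: [-0.7, 3.7, 1.4]
opening: 0.0137
gripper_force: 55.0
```

```bash
python3 look.py 6; python3 -c "
import cv2
a=cv2.imread('pics/side6.png')[150:215,240:350]; b=cv2.imread('pics/top6.png')[130:190,200:300]
a=cv2.resize(a,(550,325),interpolation=cv2.INTER_CUBIC); b=cv2.resize(b,(450,270),interpolation=cv2.INTER_CUBIC)
import numpy as np
cv2.imwrite('pics/v6.png',np.vstack([a,cv2.copyMakeBorder(b,0,0,0,100,0)]))"
```

```text
t 16.77 comp xy -0.099 0.0004 z 0.0603 F [-0.69  3.68  1.43]
side 190 X pct [-0.0938  0.0421  0.0513]
[-23.9  -0.1] [151.8  47.4] 0.0
top 102 X pct [-0.0426  0.0238  0.0488]
[-1.2  0.8] [ 46.8 103.3] 88.4
```

View pics/v6.png

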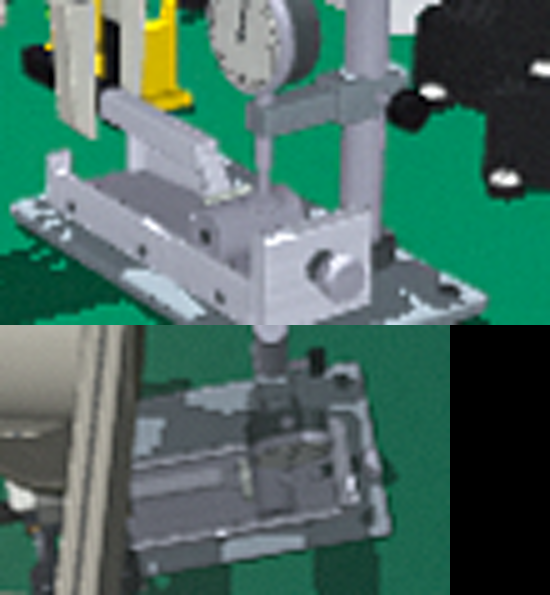

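The roller (side view pixel 240,220) is now at the foot, with the stem just beyond it, and the push reads about 4 N. I'll continue in small steps.

>>> move_arm(deltas=[-0.0003,0,0,0,0,0,0.05,-0.0006,0,0,0,0,0,0.05,-0.0009,0,0,0,0,0,0.05])

```text
t: 17.25
tool_pos: [0.5996, 0.0209, 0.0603]
orientation: [2.027, 2.4, 0.0]
force: [-0.9, 5.7, 0.6]
opening: 0.0134
gripper_force: 55.0
```

>>> move_arm(deltas=[-0.0003,0,0,0,0,0,0.05,-0.0006,0,0,0,0,0,0.05,-0.0009,0,0,0,0,0,0.05])

```text
t: 17.62
tool_pos: [0.5996, 0.0198, 0.0601]
orientation: [2.027, 2.4, -0.0]
force: [-1.4, 3.8, 1.1]
opening: 0.0136
gripper_force: 55.0
```

>>> move_arm(deltas=[-0.0003,0,0,0,0,0,0.05,-0.0006,0,0,0,0,0,0.05,-0.0009,0,0,0,0,0,0.05,-0.0012,0,0,0,0,0,0.05])

```text
t: 18.12
tool_pos: [0.5998, 0.0187, 0.0601]
orientation: [2.027, 2.4, -0.0]
force: [-1.4, 2.9, 0.5]
opening: 0.0133
gripper_force: 55.0
```

>>> move_arm(deltas=[-0.0003,0,0,0,0,0,0.05,-0.0006,0,0,0,0,0,0.05,-0.0009,0,0,0,0,0,0.05])

```text
t: 18.5
tool_pos: [0.5999, 0.0178, 0.0601]
orientation: [2.027, 2.4, -0.0]
force: [-0.1, 3.9, 0.8]
opening: 0.0133
gripper_force: 55.0
```

>>> move_arm(deltas=[-0.0003,0,0,0,0,0,0.05,-0.0006,0,0,0,0,0,0.05,-0.0009,0,0,0,0,0,0.05,-0.0009,0,0,0,0,0,0.05])

```text
t: 19.0
tool_pos: [0.6, 0.0168, 0.06]
orientation: [2.027, 2.4, -0.0]
force: [0.2, 3.2, -0.6]
opening: 0.0132
gripper_force: 55.0
```

>>> move_arm(deltas=[-0.0003,0,0,0,0,0,0.05,-0.0006,0,0,0,0,0,0.05,-0.0009,0,0,0,0,0,0.05,-0.0009,0,0,0,0,0,0.05])

```text
t: 19.5
tool_pos: [0.6003, 0.0162, 0.0602]
orientation: [2.027, 2.4, 0.0]
force: [-1.0, 3.3, 0.7]
opening: 0.0136
gripper_force: 55.0
```

>>> move_arm(deltas=[-0.0003,0,0,0,0,0,0.05,-0.0006,0,0,0,0,0,0.05,-0.0009,0,0,0,0,0,0.05,-0.0009,0,0,0,0,0,0.05])

```text
t: 20.0
tool_pos: [0.6003, 0.015, 0.06]
orientation: [2.027, 2.4, -0.001]
force: [0.0, 2.0, 0.4]
opening: 0.0135
gripper_force: 55.0
```

>>> move_arm(deltas=[-0.0003,0,0,0,0,0,0.05,-0.0006,0,0,0,0,0,0.05,-0.0006,0,0,0,0,0,0.05])

```text
t: 20.38
tool_pos: [0.6005, 0.0146, 0.0602]
orientation: [2.027, 2.4, 0.0]
force: [-0.8, 2.6, 0.7]
opening: 0.0134
gripper_force: 55.0
```

>>> move_arm(deltas=[-0.0003,0,0,0,0,0,0.05,-0.0006,0,0,0,0,0,0.05,-0.0009,0,0,0,0,0,0.05,-0.0009,0,0,0,0,0,0.05])

```text
t: 20.88
tool_pos: [0.6007, 0.0136, 0.0601]
orientation: [2.027, 2.4, -0.0]
force: [-0.2, 2.4, -0.3]
opening: 0.0135
gripper_force: 55.0
```

>>> move_arm(deltas=[-0.0003,0,0,0,0,0,0.05,-0.0006,0,0,0,0,0,0.05,-0.0006,0,0,0,0,0,0.05])

```text
t: 21.25
tool_pos: [0.6007, 0.013, 0.0601]
orientation: [2.027, 2.4, -0.0]
force: [0.0, 2.0, 0.0]
opening: 0.0137
gripper_force: 55.0
```

>>> move_arm(deltas=[-0.0003,0,0,0,0,0,0.05,-0.0006,0,0,0,0,0,0.05,-0.0009,0,0,0,0,0,0.05,-0.0009,0,0,0,0,0,0.05])

```text
t: 21.75
tool_pos: [0.6009, 0.0122, 0.0601]
orientation: [2.027, 2.4, -0.0]
force: [0.0, 2.7, -1.1]
opening: 0.0138
gripper_force: 55.0
```

>>> move_arm(deltas=[-0.0003,0,0,0,0,0,0.05,-0.0006,0,0,0,0,0,0.05,-0.0006,0,0,0,0,0,0.05])

```text
t: 22.12
tool_pos: [0.601, 0.0116, 0.0602]
orientation: [2.027, 2.4, -0.0]
force: [0.6, 2.2, 0.1]
opening: 0.0134
gripper_force: 55.0
```

>>> move_arm(deltas=[-0.0003,0,0,0,0,0,0.05,-0.0006,0,0,0,0,0,0.05,-0.0009,0,0,0,0,0,0.05,-0.0009,0,0,0,0,0,0.05])

```text
t: 22.62
tool_pos: [0.6011, 0.0107, 0.0601]
orientation: [2.027, 2.4, -0.0]
force: [-1.1, 0.8, -0.2]
opening: 0.0136
gripper_force: 55.0
```

>>> move_arm(deltas=[-0.0003,0,0,0,0,0,0.05,-0.0006,0,0,0,0,0,0.05,-0.0006,0,0,0,0,0,0.05])

```text
t: 23.0
tool_pos: [0.6012, 0.0101, 0.0601]
orientation: [2.027, 2.4, -0.0]
force: [0.3, 2.3, -0.2]
opening: 0.0134
gripper_force: 55.0
```

>>> move_arm(deltas=[-0.0003,0,0,0,0,0,0.05,-0.0006,0,0,0,0,0,0.05,-0.0009,0,0,0,0,0,0.05,-0.0009,0,0,0,0,0,0.05])

```text
t: 23.5
tool_pos: [0.6014, 0.0092, 0.0601]
orientation: [2.027, 2.4, -0.0]
force: [-0.9, 2.0, -0.6]
opening: 0.0132
gripper_force: 55.0
```

>>> move_arm(deltas=[-0.0003,0,0,0,0,0,0.05,-0.0006,0,0,0,0,0,0.05,-0.0006,0,0,0,0,0,0.05])

```text
t: 23.88
tool_pos: [0.6014, 0.0091, 0.0601]
orientation: [-2.027, -2.4, -0.0]
force: [-0.9, 4.4, 0.6]
opening: 0.0136
gripper_force: 55.0
```

>>> move_arm(deltas=[-0.0003,0,0,0,0,0,0.05,-0.0005,0,0,0,0,0,0.05,-0.0005,0,0,0,0,0,0.05])

```text
t: 24.25
tool_pos: [0.6015, 0.009, 0.0602]
orientation: [-2.026, -2.4, -0.001]
force: [-0.7, 6.6, 1.6]
opening: 0.0135
gripper_force: 55.0
```

>>> move_arm(deltas=[-0.0003,0,0,0,0,0,0.05,-0.0006,0,0,0,0,0,0.05,-0.0006,0,0,0,0,0,0.05])

```text
t: 24.62
tool_pos: [0.6015, 0.0089, 0.0602]
orientation: [-2.026, -2.399, -0.002]
force: [-1.6, 8.5, 1.6]
opening: 0.0135
gripper_force: 55.0
```

>>> move_arm(deltas=[-0.0003,0,0,0,0,0,0.05,-0.0006,0,0,0,0,0,0.05,-0.0006,0,0,0,0,0,0.05])

```text
t: 25.0
tool_pos: [0.6016, 0.0089, 0.0602]
orientation: [-2.025, -2.399, -0.003]
force: [-2.4, 12.2, 2.6]
opening: 0.0136
gripper_force: 55.0
```

>>> move_arm(deltas=[0,0,0,0,0,0,0.05,0,0,0,0,0,0,0.05,0,0,0,0,0,0,0.05,0,0,0,0,0,0,0.05,0,0,0,0,0,0,0.05,0,0,0,0,0,0,0.05])

```text
t: 25.75
tool_pos: [0.6015, 0.0089, 0.0602]
orientation: [-2.025, -2.399, -0.002]
force: [-1.8, 11.5, 2.7]
opening: 0.0134
gripper_force: 55.0
```

>>> move_arm(deltas=[0,0,0,0,0,0,0.05,0,0,0,0,0,0,0.05,0,0,0,0,0,0,0.05,0,0,0,0,0,0,0.05,0,0,0,0,0,0,0.05,0,0,0,0,0,0,0.05])

```text
t: 26.5
tool_pos: [0.6016, 0.0089, 0.0602]
orientation: [-2.025, -2.399, -0.002]
force: [-2.1, 11.6, 2.4]
opening: 0.0138
gripper_force: 55.0
```

```bash
python3 look.py 7; python3 -c "
import cv2
a=cv2.imread('pics/side7.png')[150:215,240:350]; b=cv2.imread('pics/top7.png')[130:190,200:300]
a=cv2.resize(a,(660,390),interpolation=cv2.INTER_CUBIC)
cv2.imwrite('pics/v7.png',a)"
```

```text
t 26.5 comp xy -0.0855 0.0003 z 0.0602 F [-2.15 11.61  2.44]
side 145 X pct [-0.0922  0.0478  0.0596]
[-19.3   0.3] [158.6  47.3] 0.2
top 75 X pct [-0.0246  0.0357  0.0589]
[11.6  7.3] [ 32.1 111.1] 61.1
```

View pics/v7.png

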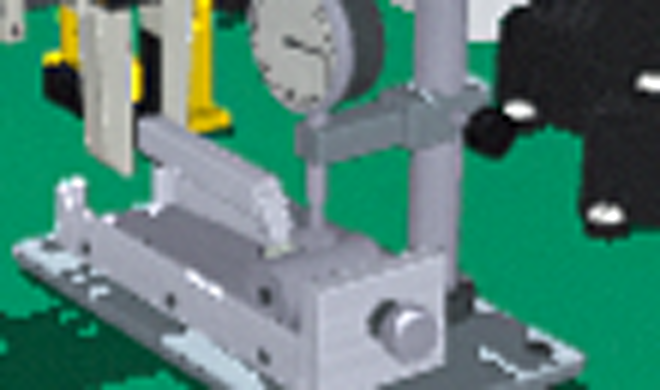

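The dial needle has turned and the stem stands on the roller, which is against the stop. The push held at about 11.7 N for 1.5 s. I'm backing off now.

>>> move_arm(deltas=[0.0005,0,0,0,0,0,0.05,0.001,0,0,0,0,0,0.05,0.0015,0,0,0,0,0,0.05,0.002,0,0,0,0,0,0.05,0.003,0,0,0,0,0,0.05,0.004,0,0,0,0,0,0.05,0.006,0,0,0,0,0,0.05,0.009,0,0,0,0,0,0.05,0.013,0,0,0,0,0,0.05,0.018,0,0,0,0,0,0.05,0.024,0,0,0,0,0,0.05,0.03,0,0,0,0,0,0.05])

```text
t: 28.1
tool_pos: [0.5967, 0.0371, 0.0601]
orientation: [-2.027, -2.4, 0.0]
force: [0.3, -1.0, -0.6]
opening: 0.014
gripper_force: 55.0
```

```bash
python3 look.py 8; python3 -c "
import cv2,numpy as np
a=cv2.imread('pics/side8.png')[150:215,240:350]; b=cv2.imread('pics/top8.png')[130:190,200:300]
a=cv2.resize(a,(550,325),interpolation=cv2.INTER_CUBIC); b=cv2.resize(b,(450,270),interpolation=cv2.INTER_CUBIC)
cv2.imwrite('pics/v8.png',np.vstack([a,cv2.copyMakeBorder(b,0,0,0,100,0)]))"
```

```text
t 28.1 comp xy -0.1142 0.0002 z 0.0601 F [ 0.31 -1.05 -0.62]
side 194 X pct [-0.0926  0.0054  0.0592]
[-17.6   0.2] [155.1  47.1] 0.1
top 75 X pct [-0.0553  0.036   0.0586]
[-6.6  9.3] [ 36.7 144.6] 66.4
```

View pics/v8.png

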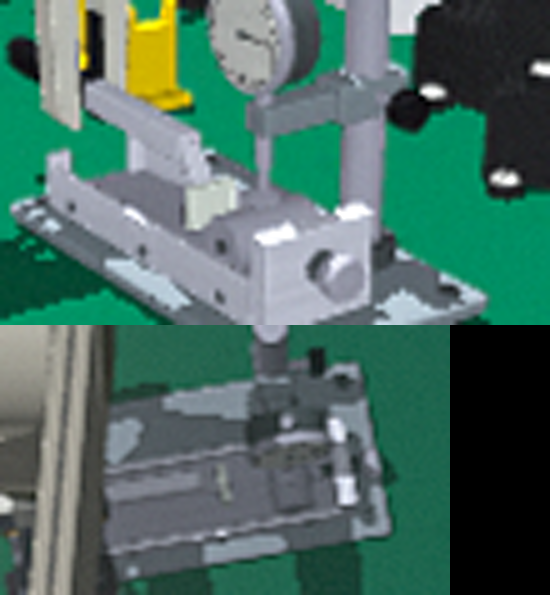

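The roller stayed under the foot and the needle is unchanged. Next I'll take the blade fully out.

>>> move_arm(deltas=[0.01,0,0,0,0,0,0.05,0.02,0,0,0,0,0,0.05,0.032,0,0,0,0,0,0.05,0.044,0,0,0,0,0,0.05,0.056,0,0,0,0,0,0.05,0.068,0,0,0,0,0,0.05,0.08,0,0,0,0,0,0.05,0.092,0,0,0,0,0,0.05,0.104,0,0,0,0,0,0.05,0.115,0,0,0,0,0,0.05,0.118,0,-0.02,0,0,0,0.05,0.118,0,-0.052,0,0,0,0.05])

```text
t: 29.7
tool_pos: [0.5762, 0.1531, 0.1127]
orientation: [-2.026, -2.4, 0.003]
force: [0.7, 0.8, -1.2]
opening: 0.0139
gripper_force: 55.0
```

```bash
python3 -c "
from go import *
delta([.460,.1621,.1126],RESTP[2])"
```

```text
t 29.7 pos [0.5762 0.1531 0.1127] F [ 0.73  0.81 -1.18] M [-0.103  0.034  0.018] op 0.0139
delta [0.0284, -0.113, 0.0003] [-0.002, 0.0002, 0.0396]
```

>>> move_arm(deltas=[0.007,-0.028,0,0,0,0.01,0.05,0.014,-0.056,0,0,0,0.02,0.05,0.021,-0.085,0,0,0,0.03,0.05,0.028,-0.113,0,0,0,0.04,0.05,0.028,-0.113,0,0,0,0.04,0.05,0.028,-0.113,0,0,0,0.04,0.05,0.028,-0.113,0,0,0,0.04,0.05])

```text
t: 30.58
tool_pos: [0.4621, 0.1616, 0.1128]
orientation: [2.075, 2.358, 0.001]
force: [-0.3, -0.2, -1.4]
opening: 0.0136
gripper_force: 55.0
```

Run:
```python
from ov import *
from go import *
for c in('top','side'): save(c,c+'9')
delta([.460,.1621,.0526],RESTP[2]); T=robot.read_state()['tool_pos']
print(cv2.phaseCorrelate)
# compare the handle/blade with picture
P=cloud('side',np.load('pics/side9.npz')['d']); c,n=np.cos(RESTP[2]),np.sin(RESTP[2]); dx=P[...,0]-RESTP[0]; dy=P[...,1]-RESTP[1]; X=c*dx+n*dy; Y=-n*dx+c*dy;Z=P[...,2]
m=(X>.10)&(X<.13)&(abs(Y)<.03)&(Z>.07)&(Z<.13); print('blade',m.sum(),X[m].mean().round(4),np.percentile(Y[m],[3,97]).round(4),np.percentile(Z[m],[3,97]).round(4))
im=cv2.cvtColor(np.load('pics/side9.npz')['im'],cv2.COLOR_RGB2BGR); k=6
u0,u1,v0,v1=165,265,125,215; im=cv2.resize(im[v0:v1,u0:u1],None,fx=k,fy=k,interpolation=cv2.INTER_CUBIC)
for parts,col in ((place(REST,RESTP),(255,0,0)),(place(PAD,RESTP,T[2]+.0084),(0,255,255))):
    for q in parts:
        h=(cv2.convexHull(proj('side',q).astype(np.float32))+.5-[u0,v0])*k; cv2.polylines(im,[h.round().astype(np.int32)],True,col,1)
cv2.imwrite('pics/v9.png',im)
```

```text
t 30.68 pos [0.4616 0.1615 0.1124] F [ 0.35  0.02 -1.03] M [ 0.026  0.112 -0.016] op 0.0135
delta [0.0008, -0.0015, 0.0598] [0.0003, 0.0001, -0.0012]
<built-in function phaseCorrelate>
blade 128 0.1157 [-0.0121  0.0127] [0.0864 0.1237]
```

View pics/v9.png

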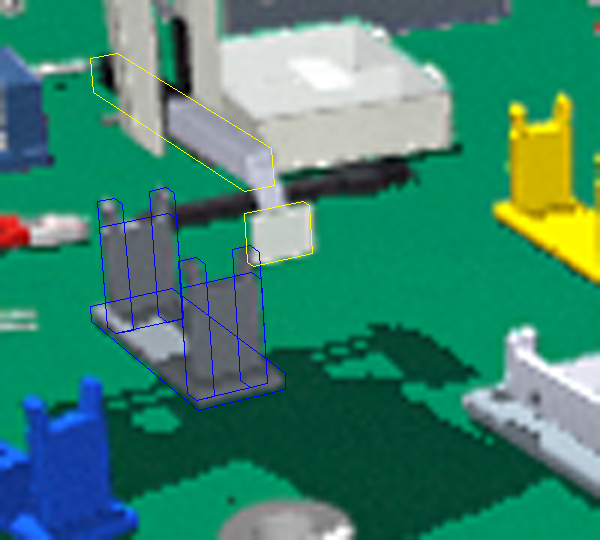

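The paddle hangs level and lines up with its overlay above the rest. Lowering it to the original grasp pose.

>>> move_arm(deltas=[0.001,-0.0015,0.0,0,0,0,0.05,0.001,-0.0015,0.015,0,0,0,0.05,0.001,-0.0015,0.03,0,0,0,0.05,0.001,-0.0015,0.04,0,0,0,0.05,0.001,-0.0015,0.048,0,0,0,0.05,0.001,-0.0015,0.053,0,0,0,0.05,0.001,-0.0015,0.057,0,0,0,0.05,0.001,-0.0015,0.059,0,0,0,0.05,0.001,-0.0015,0.059,0,0,0,0.05,0.001,-0.0015,0.059,0,0,0,0.05])

```text
t: 31.92
tool_pos: [0.4595, 0.1625, 0.0534]
orientation: [2.075, 2.359, 0.001]
force: [-0.3, -0.6, -1.7]
opening: 0.0139
gripper_force: 55.0
```

>>> move_arm(deltas=[0,0,0.0005,0,0,0,0.2,0,0,0.0005,0,0,0,0.25,0,0,0.0005,0,0,0,0.5,0,0,0.0005,0,0,0,0.8,0,0,0.0005,0,0,0,0.9,0,0,0.0005,0,0,0,0.9,0,0,0.0005,0,0,0,0.9,0,0,0.0005,0,0,0,0.9,0,0,0.0005,0,0,0,0.9,0,0,0.0005,0,0,0,0.9], squeeze=10)

```text
t: 33.17
tool_pos: [0.4593, 0.1625, 0.0526]
orientation: [-2.075, -2.359, 0.0]
force: [0.7, -0.9, -0.1]
opening: 0.0837
gripper_force: 0.0
```

>>> move_arm(deltas=[0,0,-0.015,0,0,0,0.9,0,0,-0.04,0,0,0,0.9,0,0,-0.08,0,0,0,0.9,0,0,-0.13,0,0,0,0.9,0.03,0,-0.18,0,0,0,0.9,0.08,0,-0.2,0,0,0,0.9,0.13,0,-0.2,0,0,0,0.9,0.18,0,-0.2,0,0,0,0.9,0.2,0,-0.2,0,0,0,0.9,0.2,0,-0.2,0,0,0,0.9,0.2,0,-0.2,0,0,0,0.9])

```text
t: 34.55
tool_pos: [0.4341, 0.3597, 0.2529]
orientation: [2.075, 2.358, -0.0]
force: [-0.0, -0.5, 0.8]
opening: 0.0838
gripper_force: 0.0
```

Run:
```python
from ov import *
from go import *
for c in('top','side'): save(c,c+'10')
full=REST+[q+[0,0,.061] for q in PAD]
print(fit(['top'],full,RESTP,n='10')[:2])
overlay('10',COMPP,RESTP,'ov10'); print(robot.read_state()['opening'])
for l in ('roller','ring_gauge','caliper'):
  for r in robot.recognise('top',l)[:4]: print(l,round(r['confidence'],2),np.round(r['uv']))
```

```text
(array([ 0.4596,  0.1629, -1.4293]), np.float64(140.2))
(592, 533, 3)
0.08376361393319483
roller 0.64 [309. 218.]
roller 0.62 [290. 246.]
roller 0.45 [267. 168.]
roller 0.24 [174. 212.]
ring_gauge 0.61 [248. 216.]
caliper 0.96 [339. 172.]
caliper 0.61 [251. 161.]
```

View pics/ov10.png

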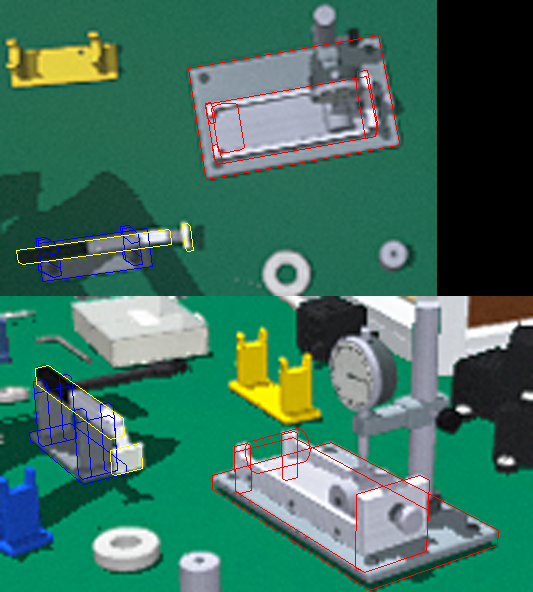

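The paddle is back in its rest on the original overlay, the roller is under the gauge at the stop (side view pixel 340,495), and the arm is clear.

```bash
python3 -c "
from plant import robot
print(robot.close_job())"
```

```text
the job is handed in; nothing more can be done
None
```

The roller is home against the stop screw under the gauge foot, pressed at about 12 N for over 1.5 s, the paddle is back in its rest, and the job is handed in at about 35 s; no verdict was returned.

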